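# Fit the stay post and hold the sprung paint-box lid at the set angle

## Task

I am about to glue a stay onto this wooden paint box: of the two loose wooden posts, find the one that slides into the bored lug beside the box, stand it fully home in the bore and let go of it, leaving the other post standing upright on the desk. Then lift the sprung lid, which has a knob at its front, until it lines up with the steel pointer arm on the box's side, and finish while still holding it there (the lid springs shut if let go). Do not shift the pointer, and do not disturb the jar, the mug or the tape roll.

Things in the scene. Friction and masses are not known exactly. Their poses are not given: they have to be found in the camera images.
- paintbox: Pale wooden box fixed to the desk, 190 mm (its x) by 260 mm (its y) by 70 mm high, lid top at 80 mm. Origin: centre of its underside on the desk. Its z is up, its -x side is the front, with the lid's knob; its +x side carries the hinge; the -y side carries the bored lug; the +y side carries a metal strip with a small dark graduated arc round the hinge (look only) and the steel pointer.
- bore (a point): Centre of the mouth of the round upright bore in the dark wooden lug (60 x 60 x 42 mm high) at the box's -y side: at (0, -185, 42) mm in the box's frame. The bore is 23 mm across and 30 mm deep, blind, with a 2 mm chamfer. Its centre is 55 mm from the box's wall. The box's lid swings clear of a post standing in it.
- bore_floor (a point): Centre of the bore's floor, 12 mm above the desk, 30 mm below the mouth.
- post_slim: The slimmer loose post: plain pale wooden round post, 20 mm diameter, 90 mm long, about 25 g, standing upright on the desk. It fits the bore. Origin: centre of its lower end; its z runs up along the post. Home, it stands about 60 mm out of the bore.
- post_thick: The thicker loose post: the same pale wood, 28 mm diameter, 90 mm long, about 45 g, standing upright on the desk. It does not enter the bore. Origin: centre of its lower end; its z runs up along the post.
- lid (a joint): Angle of the lid, rad: 0 shut, growing as the front edge rises, limit 1.3. A spring pulls it shut: with the lid's weight it takes about 3.5 N at the knob, square to the lid, to start it and about 6 N (9 N if pulled straight up) at 0.8 rad.
- lid_knob (a point): Centre of the lid's knob, moving with the lid: a dark wooden drum 24 mm in diameter and 30 mm long, its axis in the plane of the lid square to the hinge, on a brass stem 12 mm thick that shows for 25 mm between the lid's front edge and the drum. 75 mm above the desk with the lid shut, 235 mm from the hinge axis. Its frame is the lid's: y along the hinge, x from the knob to the hinge.
- hinge_line (a point): Midpoint of the hinge axis, fixed on the box at (95, 0, 75) mm in the box's frame. The axis runs along the box's y, and the knob moves on an arc of 235 mm radius about it: at lid angle a the knob is 235 cos(a) mm to the box's -x side of it and 235 sin(a) mm above it. The lid panel is 195 x 262 x 9 mm.
- pointer (a joint): Angle at which the pointer arm is set, rad, in the same sense as the lid's: the lid lines up with it when joint lid equals this value (between 0.4 and 0.8). It is clamped by friction.
- pointer_tip (a point): Tip of the pointer: a thin steel bar 220 mm long, 14 mm wide and 4 mm thick that rises from the hinge axis, 143 mm to the box's +y side of the middle, pointing to the front and up. Its frame turns with the pointer: y along the hinge, x from the tip to the hinge.
- jar: Closed glass paint jar, 54 mm across, 75 mm high: a bystander. Origin: centre of its underside.
- mug: White mug, 76 mm across, 90 mm high: a bystander. Origin: centre of its underside.
- tape: Roll of paper tape lying flat, 90 mm across, 25 mm high: a bystander. Origin: centre of its underside.
There are look-alikes about, which are no part of the job. Leave any green or yellow look-alike of the post_thick alone.

How it is judged:
On the way:
1. the slim post stands fully home in the bore, let go, while the lid is still shut (horizontal distance between post_slim and bore_floor below 0.004 m and z of post_slim in the frame of bore_floor below 0.005 m and angle between post_slim's own z axis and vertical below 0.14 rad and contact force between post_slim and the arm below 0.1 N and contact force between post_slim and the fingers below 0.1 N and value of joint lid below 0.1 rad), for 0.2 s.
At the end, for the whole second after the job is handed in: Slim post home in the bore (foot within 5 mm of the floor, 4 mm of the axis, tilt under 0.14 rad), untouched, still; thick post upright on the desk; lid within 0.07 rad (4 degrees) of the pointer, still, held by the fingers with over 1.5 N, no loose thing bearing on it (horizontal distance between post_slim and bore_floor below 0.004 m and z of post_slim in the frame of bore_floor below 0.005 m and angle between post_slim's own z axis and vertical below 0.14 rad and contact force between post_slim and the arm below 0.1 N and contact force between post_slim and the fingers below 0.1 N and linear speed of post_slim below 0.03 m/s and angle between the x axis of lid_knob and the x axis of pointer_tip, either way round below 0.07 rad and value of joint lid above 0.3 rad and velocity of joint lid between -0.05 and 0.05 rad/s and contact force between lid and the fingers above 1.5 N and angle between post_thick's own z axis and vertical below 0.1 rad and height (world z) of post_thick below 0.006 m and contact force between lid and post_slim below 0.1 N and contact force between lid and post_thick below 0.1 N and contact force between lid and jar below 0.1 N and contact force between lid and mug below 0.1 N and contact force between lid and tape below 0.1 N); the arm keeps its last pose, push and grip.
It fails at once if the jar is moved more than 30 mm or tipped (distance of jar from where it was at the start of the episode above 0.03 m or angle between jar's own z axis and vertical above 0.3 rad).
It fails at once if the mug is moved more than 30 mm or tipped (distance of mug from where it was at the start of the episode above 0.03 m or angle between mug's own z axis and vertical above 0.3 rad).
It fails at once if the tape is moved more than 30 mm or tipped (distance of tape from where it was at the start of the episode above 0.03 m or angle between tape's own z axis and vertical above 0.3 rad).
It fails at once if the pointer is shifted more than 10 mm at its tip (distance of pointer_tip from where it was at the start of the episode above 0.01 m).
It also fails if it takes over 58 s, if anything falls off the work surface, if the arm or the gripper's body presses on something with over 40 N, if the wrist force passes 120 N, or if a joint passes its speed limit or range.

## Robot

A 7-joint arm with a two-finger parallel gripper is mounted at the origin on the work surface. World frame = base frame: x ahead of the robot, y to its left, z up, the work surface at z = 0. Lengths are in m, angles in rad, forces in N, time in s.
With the tool pointing down it reaches from about 0.4 to 0.85 m from the base axis. Payload 4.5 kg.
Tool frame: the origin (TCP) lies between the finger pads; the fingertips stand 11 mm ahead of it and the grasp point (between the pads) lies 8 mm behind it (r.tip_reach is the distance from the TCP to the fingertips, in m); x points along the fingers, y is the direction in which the jaws open and shut, and the axes are right-handed (so a half turn about x gives the same grasp; the last joint's range is limited). The gripper opens to 88 mm and grips with 3 to 60 N. Pads are 18 mm wide; open, the fingers measure 123 mm over their backs; the gripper's body (75 mm by 187 mm) begins 45 mm behind the grasp point.
Start: joints at [-1.162, 0.689, -0.195, 1.565, 0.157, 0.902, -0.215], TCP at [0.229, 0.582, 0.25] pointing down, gripper open.
Joint ranges: [-3.01, 3.01], [-0.46, 2.08], [-1.47, 1.51], [0.13, 2.56], [-1, 4.14], [0.04, 2.09], [-2.66, 2.66]. Speed limits (rad/s): [2.57, 2.57, 3.14, 3.14, 3.14, 3.14, 3.14].

## Interface

Orientations are given as a unit quaternion [x, y, z, w].
In Python, from plant import r gives the robot as it stands.
- The arm moves only by the tool drive_tool, never from a script. Its argument "deltas" is a list of rows, each a list of 3 entries, a list of its own where there are three numbers: the turn, a rotation vector about the tool's x, y, z in degrees, then the shift along the tool's x, y, z in cm, then the finger opening in cm, from 0 to 8.81. A call has 1 to 12 rows; each row shifts and turns the commanded pose from where the row before left it, along the tool's axes as they then stand; what a row does not reach is not made up. A row lasts 1/12 s, in which the tool goes at most 41.7 mm and 7.16 degrees, less where a joint would pass 70% of its speed; a pose out of reach is approached as far as the arm can. A call is refused whole if a number of a shift passes 4.17 or a number of a turn 7.16, either way. A call with a gripper value outside its range is refused whole. The fingers move at their own pace and stop on an object; "force" is the grip in N (left out, the last holds). Time passes only in rows, so rows that do not move let the fingers close. It gives the time, the measured TCP pose, the force and the opening at its end, in the units of the state.
- r.get_state(): the state, without advancing time (a new reading comes with each control period).
- r.snapshot(name): name is "side" or "top" or "wrist"; returns a dict with "color" (384x512x3 uint8, red, green, blue), "fov_y" (degrees; the focal length in pixels is half the picture's height over the tangent of half this angle, whatever the lens; pixels are square), "cx", "cy" (the principal point, pixels), "extrinsics" (4x4, takes a point from world to camera coordinates); the wrist camera has in their place "tool_from_camera" (4x4, takes a point from camera to tool coordinates, whose origin is the TCP and whose axes are the tool frame's). Camera axes: x right, y up, looking along -z (the intrinsics and any distortion apply to the point x, -y, -z); pixel columns grow to the right and rows downward; lengths in m; the calibration is good to about 2 mm. The wrist camera is an equidistant fisheye: a pixel r from the principal point sees the ray r / f radians off the axis. A picture is of the moment at which its call begins: read the wrist's pose just before it. There is no depth.
- r.finish_job(): hands the job in, once; it reports no verdict.
The state is a dict: "clock": time; "q": joint angles; "qd": joint speeds; "joint_torque": joint torques, N m; "tool_pos": TCP position; "eef_rot": TCP orientation; "contact_force": force on the tool from outside, world axes, zero at the start; "moment": the same for the moment, N m; "opening": opening from 0.0 (shut) to 1.0 (fully open).
Only numpy, scipy, OpenCV 4.12 (cv2) and the standard library are available. Lean on these libraries where they do the work, as an engineer would, in place of code of your own. Each camera call takes 0.05 s, during which the arm holds its last target. There are 200 camera calls.

## Working session

There is one attempt and no reset: what is moved stays moved. The work goes in short steps, Python scripts to look and compute and a tool call to move; the robot and the scene stay as the last step left them, time stands still between calls to the robot, and variables do not carry over. Pictures are saved under pics/ and viewed, about 8 in all and at most 12, crops included, and the job is handed in when it is done.

Besides the shell and the picture viewer there is one more tool, called after ">>>" by a JSON object that holds its "name" and its "arguments". drive_tool: Moves the arm, as the interface text tells. Its arguments: {"type":"object","properties":{"deltas":{"type":"array","items":{"type":"array"}},"force":{"type":"number"}},"required":["deltas"]}

```bash
mkdir -p pics; cat > h.py <<'E'
import numpy as np, cv2, pickle
from scipy.spatial.transform import Rotation as R
def snap(r,n,f):
    st=r.get_state(); s=r.snapshot(n); s['st']=st
    cv2.imwrite(f'pics/{f}.png',s['color'][:,:,::-1]); pickle.dump(s,open(f'pics/{f}.pkl','wb')); return s
def load(f): return pickle.load(open(f'pics/{f}.pkl','rb'))
def ray(s,u,v):
    h=s['color'].shape[0]; f=h/2/np.tan(np.radians(s['fov_y'])/2)
    x,y=(u-s['cx'])/f,(v-s['cy'])/f
    if 'extrinsics' in s:
        d=np.array([x,-y,-1]); E=np.array(s['extrinsics']); Rm=E[:3,:3]; o=-Rm.T@E[:3,3]; d=Rm.T@d
    else:
        t=np.hypot(x,y); k=np.sin(t)/t if t>1e-9 else 1
        d=np.array([x*k,-y*k,-np.cos(t)]); T=np.array(s['tool_from_camera'])
        Q=R.from_quat(s['st']['eef_rot']).as_matrix(); p=np.array(s['st']['tool_pos'])
        o=p+Q@T[:3,3]; d=Q@T[:3,:3]@d
    return o,d/np.linalg.norm(d)
def onz(s,u,v,z):
    o,d=ray(s,u,v); return o+d*(z-o[2])/d[2]
def proj(s,P):
    h=s['color'].shape[0]; f=h/2/np.tan(np.radians(s['fov_y'])/2)
    if 'extrinsics' in s:
        E=np.array(s['extrinsics']); c=E[:3,:3]@np.array(P)+E[:3,3]
        return np.array([s['cx']+f*c[0]/-c[2], s['cy']-f*c[1]/-c[2]])
    T=np.array(s['tool_from_camera']); Q=R.from_quat(s['st']['eef_rot']).as_matrix()
    c=T[:3,:3].T@(Q.T@(np.array(P)-s['st']['tool_pos'])-T[:3,3])
    t=np.arctan2(np.hypot(c[0],c[1]),-c[2]); n=np.hypot(c[0],c[1]); return np.array([s['cx']+f*t*c[0]/n,s['cy']-f*t*c[1]/n])
E
python3 - <<'E'
from h import *
from plant import r
a=snap(r,'top','top0');b=snap(r,'side','side0');c=snap(r,'wrist','wrist0')
for s in(a,b,c): print({k:(np.round(v,4).tolist() if k!='st' else v) for k,v in s.items() if k!='color'})
E
cd pics; python3 -c "
import cv2
cv2.imwrite('top0b.png',cv2.resize(cv2.imread('top0.png'),(800,600),interpolation=2))
cv2.imwrite('side0b.png',cv2.resize(cv2.imread('side0.png'),(800,600),interpolation=2))"
```

```text
{'fov_y': 48.6578, 'cx': 256.9221, 'cy': 183.288, 'extrinsics': [[0.0046, -1.0, 0.0035, 0.03], [0.9902, 0.005, 0.1393, -0.5413], [-0.1393, 0.0028, 0.9902, -1.4168], [0.0, 0.0, 0.0, 1.0]], 'st': {'clock': 0.0, 'q': array([-1.16220149,  0.68997005, -0.194533  ,  1.56632567,  0.15729522,
        0.90250022, -0.21506991]), 'qd': array([ 0.00016057, -0.00081985, -0.0008946 ,  0.00069053,  0.00152517,
        0.00166323,  0.0002    ]), 'joint_torque': array([-2.11722846e-05, -5.27544487e+01, -1.26680251e+00, -1.53427345e+01,
       -5.26581611e-02,  6.60146514e-03,  1.82048825e-04]), 'tool_pos': array([0.22861388, 0.58103842, 0.24892409]), 'eef_rot': array([ 0.13105718,  0.69481339, -0.13232814,  0.69465648]), 'contact_force': array([ 0.25805014,  0.28111088, -0.34165506]), 'moment': array([-0.03948282, -0.01520896, -0.00391669]), 'opening': 1.0042500027196992}}
{'fov_y': 44.8452, 'cx': 251.6703, 'cy': 191.6049, 'extrinsics': [[0.9865, -0.1628, -0.0196, -0.5086], [0.1279, 0.6891, 0.7133, -0.1402], [-0.1026, -0.7061, 0.7006, -1.2722], [0.0, 0.0, 0.0, 1.0]], 'st': {'clock': 0.05, 'q': array(
[... 823 characters left out ...]
[0.0, 0.0, 0.0, 1.0]], 'st': {'clock': 0.1, 'q': array([-1.16218363,  0.68993448, -0.19453307,  1.56621844,  0.15735616,
        0.90252142, -0.21508313]), 'qd': array([-0.00047234, -0.00348781, -0.00100319, -0.00241318,  0.00107841,
        0.00074914, -0.00074938]), 'joint_torque': array([-2.86884475e-03, -5.28496563e+01, -1.27135757e+00, -1.53837776e+01,
       -5.25527692e-02,  1.97231551e-03,  4.20913625e-05]), 'tool_pos': array([0.22865729, 0.58108245, 0.24897487]), 'eef_rot': array([ 0.1311022 ,  0.69479052, -0.13228759,  0.69467859]), 'contact_force': array([-0.27685735,  0.59710408, -1.03955781]), 'moment': array([0.08421242, 0.04604289, 0.01359195]), 'opening': 0.9968233787536471}}
```

View pics/top0b.png

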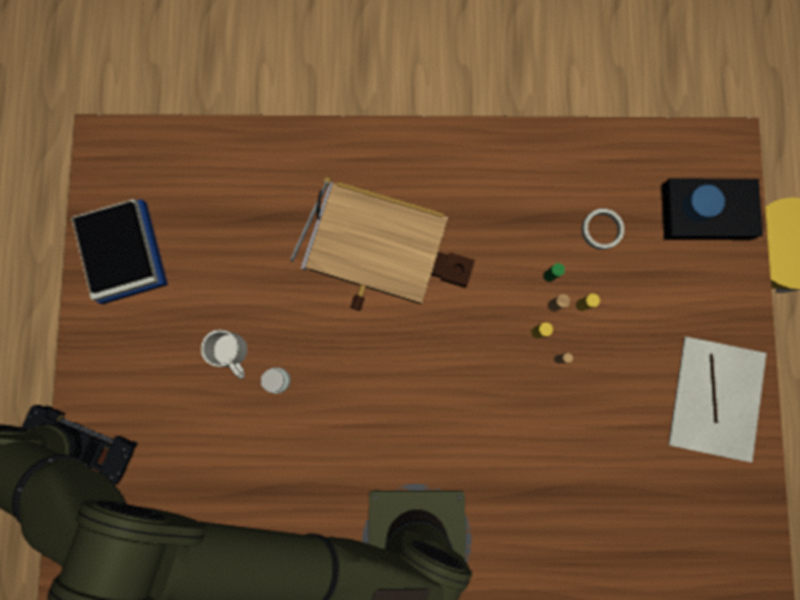

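View pics/side0b.png

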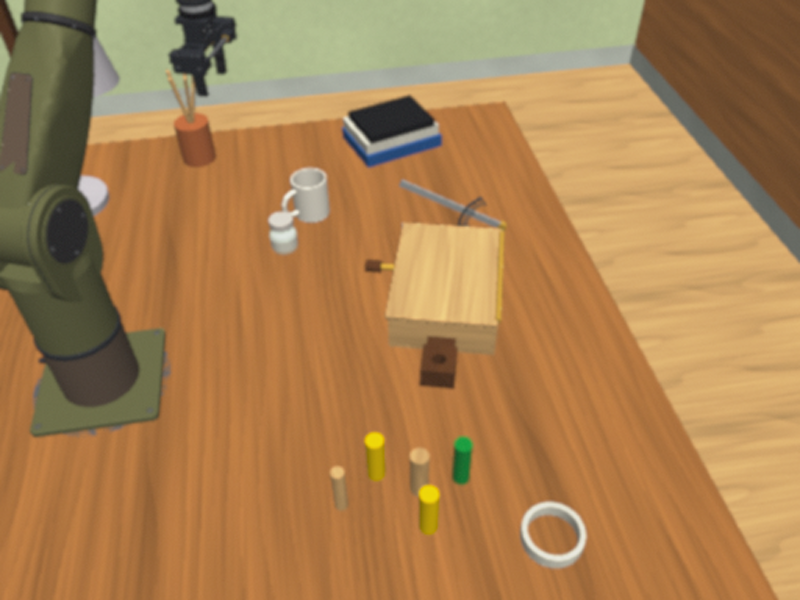

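The top view shows, in 800x600 pixels, the box lid centred at (375,241), the knob at (357,302), the lug bore at (458,267) and the pointer from (325,182) to (293,260). The slim post is at (568,358) and the thick post at (562,301), with green and yellow look-alikes around them. The side view agrees: the slim post top is at (338,471) and the pointer runs from (402,183) to (500,224).

```bash
python3 - <<'E'
from h import *
t=load('top0'); s=load('side0'); k=1.5625
hsvt=cv2.cvtColor(t['color'],cv2.COLOR_RGB2HSV).astype(int); hsvs=cv2.cvtColor(s['color'],cv2.COLOR_RGB2HSV).astype(int)
for n,h,u,v in (('wood t',hsvt,360,240),('desk t',hsvt,600,400),('knob',hsvt,357,302),('lug',hsvt,455,262),('bore',hsvt,458,267),('slim',hsvt,568,358),('thick',hsvt,562,301),('ptr',hsvt,302,240),('ptr s',hsvs,430,195),('slim s',hsvs,338,471),('thick s',hsvs,420,456),('desk s',hsvs,300,400),('stem',hsvt,362,288)):
    print(n,h[int(v/k),int(u/k)])
a=cv2.resize(t['color'][100:250,150:400],None,fx=3.2,fy=3.2,interpolation=cv2.INTER_CUBIC)
b=cv2.resize(s['color'][100:360,200:400],None,fx=2.3,fy=2.3,interpolation=cv2.INTER_CUBIC)
cv2.imwrite('pics/c1.png',a[:,:,::-1]); cv2.imwrite('pics/c2.png',b[:,:,::-1])
E
```

```text
wood t [ 17 116 165]
desk t [ 13 158 110]
knob [ 10 162  55]
lug [ 11 155  56]
bore [ 10 145  37]
slim [ 17 114 179]
thick [ 17 117 150]
ptr [13 40 89]
ptr s [ 20  11 139]
slim s [ 19 118 229]
thick s [ 17 123 212]
desk s [ 14 163 181]
stem [ 20 154 146]
```

View pics/c1.png

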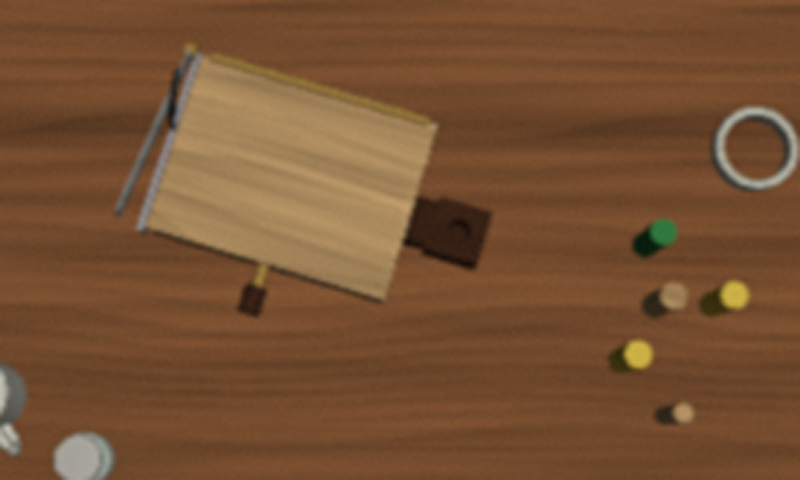

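View pics/c2.png

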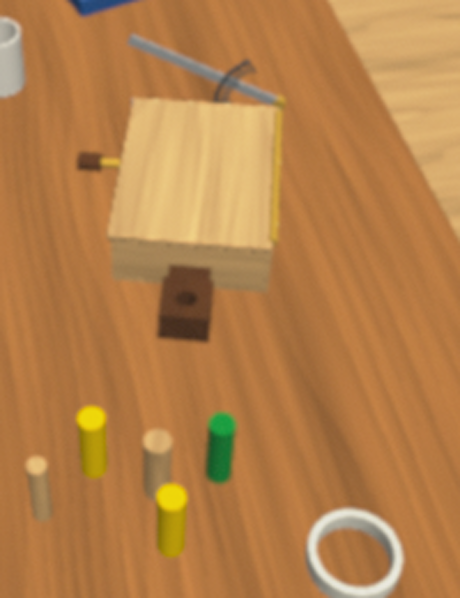

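The crops show the lid corners in crop pixels at about (200,55), (437,125), (385,300) and (142,230). The bore is at (459,230), the slim post top at (683,413) and the pointer in the side crop runs from (132,39) to (280,100).

```bash
python3 - <<'E'
from h import *
t=load('top0'); s=load('side0')
h=cv2.cvtColor(t['color'],cv2.COLOR_RGB2HSV)
m=cv2.inRange(h,(14,95,100),(22,135,255)); m=cv2.morphologyEx(m,cv2.MORPH_OPEN,np.ones((3,3)))
n,l,st,c=cv2.connectedComponentsWithStats(m[80:260,150:400].copy())
for i in range(1,n):
    if st[i,4]>15: print('wood',st[i],(c[i]+[150,80]).round(1), onz(t,*(c[i]+[150,80]),.09).round(4))
i=1+np.argmax(st[1:,4]); cs,_=cv2.findContours((l==i).astype(np.uint8),0,1); C=max(cs,key=cv2.contourArea)+[150,80]
W=np.array([onz(t,*(p[0]+0.0),.08)[:2] for p in C],np.float32)
rc=cv2.minAreaRect(W); bp=cv2.boxPoints(rc); print('lid rect',rc,bp.round(4).tolist())
B=onz(t,459/3.2+150,230/3.2+100,.042); K=onz(t,252/3.2+150,299/3.2+100,.075)
Bs=onz(s,200+187/2.3,100+298/2.3,.042); Ks=onz(s,200+89/2.3,100+161/2.3,.075)
print('bore',B,Bs,'knob',K,Ks)
cen=np.array(rc[0])
# yaw from knob direction and bore direction
d=bp-cen
e=K[:2]-cen; print('yaw by knob',np.degrees(np.arctan2(-e[1],-e[0])), np.linalg.norm(e)); e=B[:2]-cen; print('yaw by bore',np.degrees(np.arctan2(e[1],e[0]))+90,np.linalg.norm(e))
hs=cv2.cvtColor(s['color'],cv2.COLOR_RGB2HSV)
for nm,(u,v) in {'slim':(37,465),'thick':(157,440)}.items(): print(nm,'side',onz(s,200+u/2.3,100+v/2.3,.09))
yaw=np.radians(float(np.degrees(np.arctan2(*( -e[[0]],)*1)) if 0 else 0)
E
```

```text
File "<stdin>", line 20
    yaw=np.radians(float(np.degrees(np.arctan2(*( -e[[0]],)*1)) if 0 else 0)
                  ^
SyntaxError: '(' was never closed
```

```bash
cat > m.py <<'E'
from h import *
t=load('top0'); s=load('side0')
h=cv2.cvtColor(t['color'],cv2.COLOR_RGB2HSV)
m=cv2.inRange(h,(14,95,100),(22,135,255)); m=cv2.morphologyEx(m,cv2.MORPH_OPEN,np.ones((3,3)))
n,l,st,c=cv2.connectedComponentsWithStats(m[80:260,150:400].copy())
for i in range(1,n):
    if st[i,4]>15: print('wood',st[i],(c[i]+[150,80]).round(1), onz(t,*(c[i]+[150,80]),.09).round(4))
i=1+np.argmax(st[1:,4]); cs,_=cv2.findContours((l==i).astype(np.uint8),0,1); C=max(cs,key=cv2.contourArea)+[150,80]
W=np.array([onz(t,*(p[0]+0.0),.08)[:2] for p in C],np.float32)
rc=cv2.minAreaRect(W); bp=cv2.boxPoints(rc); print('lid rect',rc,bp.round(4).tolist())
B=onz(t,459/3.2+150,230/3.2+100,.042); K=onz(t,252/3.2+150,299/3.2+100,.075)
Bs=onz(s,200+187/2.3,100+298/2.3,.042); Ks=onz(s,200+89/2.3,100+161/2.3,.075)
print('bore',B,Bs,'knob',K,Ks)
cen=np.array(rc[0])
e=K[:2]-cen; print('yaw by knob',np.degrees(np.arctan2(-e[1],-e[0])), np.linalg.norm(e)); e=B[:2]-cen; print('yaw by bore',np.degrees(np.arctan2(e[1],e[0]))+90,np.linalg.norm(e))
for nm,(u,v) in {'slim':(37,465),'thick':(157,440)}.items(): print(nm,'side',onz(s,200+u/2.3,100+v/2.3,.09))
# pointer: rays of the side view onto plane box y = 143
def pang(yaw,cen,dy=.143):
    ca,sa=np.cos(yaw),np.sin(yaw); X=np.array([ca,sa,0]);Y=np.array([-sa,ca,0]); c3=np.array([*cen,0])
    out=[]
    for im,S,pts in(('side',s,[(132,39),(180,58.5),(210,71),(255,91)]),):
        for u,v in pts:
            o,d=ray(S,200+u/2.3,100+v/2.3); p=o+d*((c3+Y*dy-o)@Y)/(d@Y); q=p-c3; x,z=q@X-.095,q[2]-.075
            out.append((x,z,np.arctan2(z,-x),np.hypot(x,z)))
    out=np.array(out); print(out.round(4)); a=np.polyfit(-out[:,0],out[:,1],1); print('slope angle',np.arctan(a[0]))
import sys
for y in (-14,-16,-18): print(y); pang(np.radians(y),cen)
tip=[ray(t,150+119/3.2,100+211/3.2),ray(s,200+132/2.3,100+39/2.3)]
A=np.stack([tip[0][1],-tip[1][1]],1); g=np.linalg.lstsq(A,tip[1][0]-tip[0][0],rcond=None)[0]
print('tip',tip[0][0]+g[0]*tip[0][1],tip[1][0]+g[1]*tip[1][1])
E
python3 m.py
```

```text
wood [  46   38   91   75 4347] [241.2 155.4] [0.6274 0.0857 0.09  ]
wood [206 108   9   9  63] [360.1 192. ] [ 0.5065 -0.3072  0.09  ]
wood [211 146   6   6  33] [363.3 228.5] [ 0.3868 -0.3141  0.09  ]
lid rect ((0.631891131401062, 0.08582358807325363), (0.26126959919929504, 0.19636620581150055), 73.68353271484375) [[0.5009999871253967, -0.012000000104308128], [0.6894000172615051, -0.06710000336170197], [0.7627999782562256, 0.18359999358654022], [0.574400007724762, 0.23880000412464142]]
bore [ 0.58072526 -0.09236276  0.042     ] [ 0.58069322 -0.0942006   0.042     ] knob [0.50136367 0.12629001 0.075     ] [0.4992742  0.12462075 0.075     ]
yaw by knob -17.224602008220057 0.1366563174894771
yaw by bore -16.02131823369676 0.18538695058940619
slim side [ 0.38583155 -0.31523328  0.09      ]
thick side [ 0.50431314 -0.30784953  0.09      ]
-14
[[-0.1872  0.0918  0.4561  0.2085]
 [-0.1244  0.0632  0.4703  0.1395]
 [-0.0844  0.0445  0.4853  0.0954]
 [-0.0231  0.0138  0.5378  0.0269]]
slope angle 0.443601205606713
-16
[[-0.1925  0.0895  0.4351  0.2123]
 [-0.1294  0.0624  0.4493  0.1437]
 [-0.0894  0.0447  0.4639  0.0999]
 [-0.0282  0.0157  0.507   0.0323]]
slope angle 0.42176572583529603
-18
[[-0.198   0.087   0.4139  0.2163]
 [-0.1345  0.0614  0.4285  0.1479]
 [-0.0944  0.0448  0.4432  0.1044]
 [-0.0332  0.0174  0.4828  0.0375]]
slope angle 0.39902986792869855
tip [0.57756444 0.25256837 0.16270041] [0.57794602 0.25255312 0.16276724]
```

Measurements agree with the given sizes: the lid measures 261 x 196 mm, the bore is 185 mm from the box centre and the yaw is about -16.3°. The slim post is at (0.386,-0.315) and the pointer angle is roughly 0.42 rad. Next I work out the swing towards the post.

```bash
cat > go.py <<'E'
# usage: go.py x y z yawdeg  -> remaining move in tool axes; tool down, tool y (jaws) at yaw in world (mod 180)
import sys; from h import *
from plant import r
def down(yaw):
    y=np.array([np.cos(yaw),np.sin(yaw),0]); x=np.array([0,0,-1.]); return np.stack([x,y,np.cross(x,y)],1)
def rem(p,Rt,st=None):
    st=st or r.get_state(); Q=R.from_quat(st['eef_rot']).as_matrix()
    rv=np.degrees(R.from_matrix(Q.T@Rt).as_rotvec()); sh=100*Q.T@(np.array(p)-st['tool_pos'])
    return rv.round(2),sh.round(2)
if __name__=='__main__':
    x,y,z,w=map(float,sys.argv[1:5]); st=r.get_state(); Q=R.from_quat(st['eef_rot']).as_matrix()
    print('tool x,y,z cols\n',Q.round(3)); print('t',st['clock'],'p',st['tool_pos'].round(4),'q',st['q'].round(2),'F',st['contact_force'].round(1),'open',round(st['opening']*88.1,1))
    for k in (0,180): print(k,*rem([x,y,z],down(np.radians(w+k)),st))
E
python3 go.py .386 -.315 .25 -90
```

```text
tool x,y,z cols
 [[-0.     0.366  0.931]
 [-0.001  0.931 -0.366]
 [-1.    -0.001  0.   ]]
t 0.15 p [0.2287 0.5812 0.2491] q [-1.16  0.69 -0.19  1.57  0.16  0.9  -0.22] F [-0.4 -0.4 -0.1] open 88.0
0 [1.5853e+02 1.1000e-01 1.0000e-02] [ 3.000e-02 -7.764e+01  4.744e+01]
180 [-2.147e+01 -1.000e-02  8.000e-02] [ 3.000e-02 -7.764e+01  4.744e+01]
```

>>> {"name": "drive_tool", "arguments": {"deltas": [[[4,0,0],[0,-0.4,4.1],5],[[4,0,0],[0,-0.4,4.1],5],[[4,0,0],[0,-0.4,4.1],5],[[4,0,0],[0,-0.4,4.1],5],[[4,0,0],[0,-0.4,4.1],5],[[4,0,0],[0,-0.4,4.1],5],[[4,0,0],[0,-0.4,4.1],5],[[4,0,0],[0,-0.4,4.1],5],[[4,0,0],[0,-0.4,4.1],5],[[4,0,0],[0,-0.4,4.1],5],[[4,0,0],[0,-0.4,4.1],5],[[4,0,0],[0,-0.4,4.1],5]], "force": 15}}

```text
clock: 1.15
tool_pos: [0.5444, 0.2172, 0.2495]
eef_rot: [0.404, 0.58, -0.404, 0.58]
contact_force: [1.2, 0.6, -0.3]
opening: 0.563
```

```bash
python3 go.py .386 -.315 .2 -39
```

```text
tool x,y,z cols
 [[ 0.     0.938  0.347]
 [ 0.     0.347 -0.938]
 [-1.     0.     0.   ]]
t 1.15 p [0.5444 0.2172 0.2495] q [-0.45  0.63 -0.01  1.69  0.01  0.81 -0.11] F [ 1.2  0.6 -0.3] open 49.6
0 [ 5.933e+01 -1.000e-02 -1.000e-02] [  4.94 -33.34  44.4 ]
180 [-1.2067e+02  2.0000e-02 -1.0000e-02] [  4.94 -33.34  44.4 ]
```

>>> {"name": "drive_tool", "arguments": {"deltas": [[[4.3,0,0],[0.2,-0.75,4.05],5],[[4.3,0,0],[0.2,-0.75,4.05],5],[[4.3,0,0],[0.2,-0.75,4.05],5],[[4.3,0,0],[0.2,-0.75,4.05],5],[[4.3,0,0],[0.2,-0.75,4.05],5],[[4.3,0,0],[0.2,-0.75,4.05],5],[[4.3,0,0],[0.2,-0.75,4.05],5],[[4.3,0,0],[0.2,-0.75,4.05],5],[[4.3,0,0],[0.2,-0.75,4.05],5],[[4.3,0,0],[0.2,-0.75,4.05],5],[[4.3,0,0],[0.2,-0.75,4.05],5],[[4.3,0,0],[0.2,-0.75,4.05],5]]}}

```text
clock: 2.15
tool_pos: [0.4303, -0.2472, 0.2256]
eef_rot: [0.616, 0.346, -0.616, 0.347]
contact_force: [0.5, -0.6, -1.6]
opening: 0.564
```

```bash
python3 go.py .386 -.315 .2 -39; python3 - <<'E'
from h import *; from plant import r
s=snap(r,'wrist','w1'); print(proj(s,[.386,-.315,.09]),proj(s,[.386,-.315,0]))
h=cv2.cvtColor(s['color'],cv2.COLOR_RGB2HSV); m=cv2.inRange(h,(14,80,100),(23,135,255)); n,l,st,c=cv2.connectedComponentsWithStats(m)
for i in range(1,n):
    if st[i,4]>80: print(st[i],c[i].round(1),onz(s,*c[i],.09).round(4))
E
```

```text
tool x,y,z cols
 [[ 0.001  0.855 -0.519]
 [-0.    -0.519 -0.855]
 [-1.     0.001  0.   ]]
t 2.15 p [ 0.4303 -0.2472  0.2256] q [ 0.32  0.57  0.17  1.99 -0.16  0.6   0.05] F [ 0.5 -0.6 -1.6] open 49.7
0 [ 7.72 -0.   -0.05] [ 2.56 -0.26  8.1 ]
180 [-1.7228e+02  8.0000e-02 -0.0000e+00] [ 2.56 -0.26  8.1 ]
[249.29062099 260.55843974] [249.72505511 225.26095085]
[428 152  56  65 237] [452.  182.7] [ 0.6246 -0.358   0.09  ]
[443 162  27  44 133] [457.3 183.7] [ 0.6313 -0.3633  0.09  ]
[ 315  165   45   46 1215] [337.3 188.2] [ 0.501  -0.2915  0.09  ]
[237 218  21  50 830] [247.2 243.7] [ 0.3947 -0.2966  0.09  ]
```

View pics/w1.png

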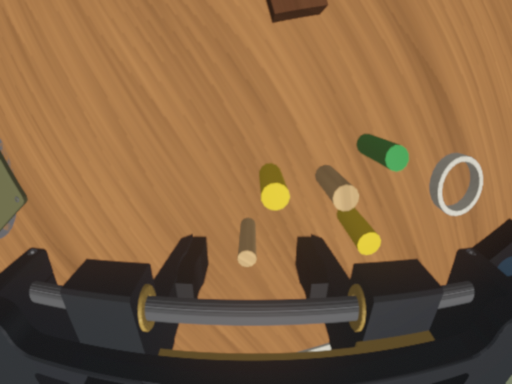

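The wrist view shows the slim post between the fingers' line, with its top disc at about (247,259). I had predicted (249,261), so it is within a few mm.

```bash
python3 - <<'E'
from h import *; s=load('w1')
h=cv2.cvtColor(s['color'],cv2.COLOR_RGB2HSV); print(h[255:262:3,242:252:3].tolist())
m=cv2.inRange(h[215:270,232:262],(10,60,190),(25,140,255)); n,l,st,c=cv2.connectedComponentsWithStats(m)
for i in range(1,n): print(st[i],c[i]+[232,215])
p=onz(s,247.3,258.8,.09);print(p)
E
python3 go.py .386 -.315 .15 -39
```

```text
[[[19, 95, 212], [19, 95, 211], [18, 96, 212], [18, 94, 217]], [[19, 94, 218], [19, 95, 214], [18, 95, 212], [18, 97, 211]], [[18, 96, 208], [19, 93, 216], [19, 93, 217], [19, 96, 213]]]
[  6  36  19  16 229] [246.69432314 258.58078603]
[ 0.38534887 -0.31206442  0.09      ]
tool x,y,z cols
 [[-0.005  0.846 -0.533]
 [-0.006 -0.533 -0.846]
 [-1.    -0.002  0.007]]
t 2.2 p [ 0.4228 -0.2552  0.2256] q [ 0.33  0.57  0.18  1.99 -0.16  0.6   0.05] F [-3.4 -4.8  0.3] open 50.4
0 [6.77 0.43 0.06] [7.61 0.09 6.96]
180 [-1.7323e+02 -9.0000e-02  6.6000e-01] [7.61 0.09 6.96]
```

>>> {"name": "drive_tool", "arguments": {"deltas": [[[2,0,0],[1.5,0,1.5],5],[[2,0,0],[1.5,0,1.5],5],[[0,0,0],[0,0,0],5],[[0,0,0],[0,0,0],5],[[0,0,0],[0,0,0],5]]}}

```text
clock: 2.62
tool_pos: [0.416, -0.2698, 0.196]
eef_rot: [0.627, 0.327, -0.627, 0.327]
contact_force: [-0.5, 0.3, -0.6]
opening: 0.569
```

```bash
python3 go.py .386 -.313 .068 -39;python3 - <<'E'
from h import *; from plant import r
s=snap(r,'wrist','w2'); print(proj(s,[.386,-.313,.09]))
h=cv2.cvtColor(s['color'],cv2.COLOR_RGB2HSV)
m=cv2.inRange(h,(12,60,190),(25,118,255)); n,l,st,c=cv2.connectedComponentsWithStats(m)
for i in range(1,n):
  if st[i,4]>60: print(st[i],c[i],onz(s,*c[i],.09))
E
```

```text
tool x,y,z cols
 [[ 0.001  0.82  -0.573]
 [ 0.001 -0.573 -0.82 ]
 [-1.     0.    -0.001]]
t 2.6167 p [ 0.416  -0.2698  0.196 ] q [ 0.38  0.61  0.16  2.02 -0.19  0.52  0.07] F [-0.5  0.3 -0.6] open 50.1
0 [ 4.06 -0.05 -0.01] [1.28e+01 1.00e-02 5.27e+00]
180 [-1.7594e+02  2.0000e-02 -8.0000e-02] [1.28e+01 1.00e-02 5.27e+00]
[252.0929894  251.06079591]
[344 159  29  29 672] [358.13690476 173.27678571] [ 0.5041375  -0.30477251  0.09      ]
[240 242  21  18 304] [250.14802632 250.43092105] [ 0.38491539 -0.31142732  0.09      ]
```

>>> {"name": "drive_tool", "arguments": {"deltas": [[[0,0,0],[2.6,0,2.6],5],[[0,0,0],[2.5,-0.1,2.64],5],[[0,0,0],[0,0,0],5],[[0,0,0],[0,0,0],5],[[0,0,0],[2,0,0],5],[[0,0,0],[2,0,0],5],[[0,0,0],[2,0,0],5],[[0,0,0],[2,0,0],5],[[0,0,0],[0,0,0],5],[[0,0,0],[0,0,0],5]]}}

```text
clock: 3.5
tool_pos: [0.3855, -0.3119, 0.0651]
eef_rot: [0.627, 0.327, -0.627, 0.327]
contact_force: [0.4, 0.1, -0.1]
opening: 0.565
```

>>> {"name": "drive_tool", "arguments": {"deltas": [[[0,0,0],[0,0,0],1],[[0,0,0],[0,0,0],1],[[0,0,0],[0,0,0],1],[[0,0,0],[0,0,0],1],[[0,0,0],[0,0,0],1],[[0,0,0],[0,0,0],1]], "force": 15}}

```text
clock: 4.0
tool_pos: [0.3844, -0.3133, 0.0653]
eef_rot: [0.628, 0.326, -0.627, 0.326]
contact_force: [-0.5, 0.2, 6.0]
opening: 0.219
```

```bash
python3 go.py .385 -.312 .068 -39
```

```text
tool x,y,z cols
 [[ 0.001  0.818 -0.575]
 [-0.    -0.575 -0.818]
 [-1.     0.001 -0.   ]]
t 4.0 p [ 0.3844 -0.3133  0.0653] q [ 0.56  0.85  0.06  2.09 -0.21  0.2   0.19] F [-0.5  0.2  6. ] open 19.3
0 [ 3.92 -0.01 -0.05] [-0.27 -0.02 -0.14]
180 [-1.7608e+02  8.0000e-02 -1.0000e-02] [-0.27 -0.02 -0.14]
```

>>> {"name": "drive_tool", "arguments": {"deltas": [[[0,0,0],[-2.5,0,0],1],[[0,0,0],[-3.5,0,0],1],[[0,0,0],[-3.5,0,0],1],[[0,0,0],[-3,0.67,-3.64],1],[[0,0,0],[0,0.67,-3.64],1],[[0,0,0],[0,0.67,-3.64],1],[[0,0,0],[0,0.67,-3.64],1],[[0,0,0],[0,0.67,-3.64],1],[[0,0,0],[0,0.67,-3.64],1],[[0,0,0],[0,0.67,-3.64],1]]}}

```text
clock: 4.83
tool_pos: [0.5664, -0.1331, 0.1859]
eef_rot: [-0.627, -0.326, 0.628, -0.326]
contact_force: [0.8, -0.4, 0.0]
opening: 0.223
```

>>> {"name": "drive_tool", "arguments": {"deltas": [[[-4.7,0,0],[0.5,0,0],1],[[-4.7,0,0],[1,0,0],1],[[-4.7,0,0],[1.5,0,0],1],[[-4.8,0,0],[1.5,0,0],1],[[0,0,0],[0.5,0,0],1],[[0,0,0],[0,0,0],1],[[0,0,0],[0,0,0],1]]}}

```text
clock: 5.42
tool_pos: [0.5655, -0.1349, 0.136]
eef_rot: [-0.566, -0.424, 0.566, -0.424]
contact_force: [-0.0, -0.0, 0.3]
opening: 0.22
```

```bash
python3 go.py .5807 -.0925 .137 -16.3; python3 - <<'E'
from h import *; from plant import r
s=snap(r,'wrist','w3'); print(proj(s,[.5807,-.0925,.042])); snap(r,'side','s3')
cv2.imwrite('pics/w3b.png',cv2.resize(s['color'],(800,600),interpolation=2)[:,:,::-1])
E
```

```text
tool x,y,z cols
 [[-0.     0.96  -0.281]
 [ 0.    -0.281 -0.96 ]
 [-1.    -0.    -0.   ]]
t 5.4167 p [ 0.5655 -0.1349  0.136 ] q [ 0.09  0.79  0.11  1.81 -0.15  0.55  0.02] F [-0.  -0.   0.3] open 19.4
0 [-0.01 -0.    0.02] [-0.1   0.27 -4.5 ]
180 [1.7999e+02 3.0000e-02 0.0000e+00] [-0.1   0.27 -4.5 ]
[255.39221919 147.33447826]
```

View pics/w3b.png

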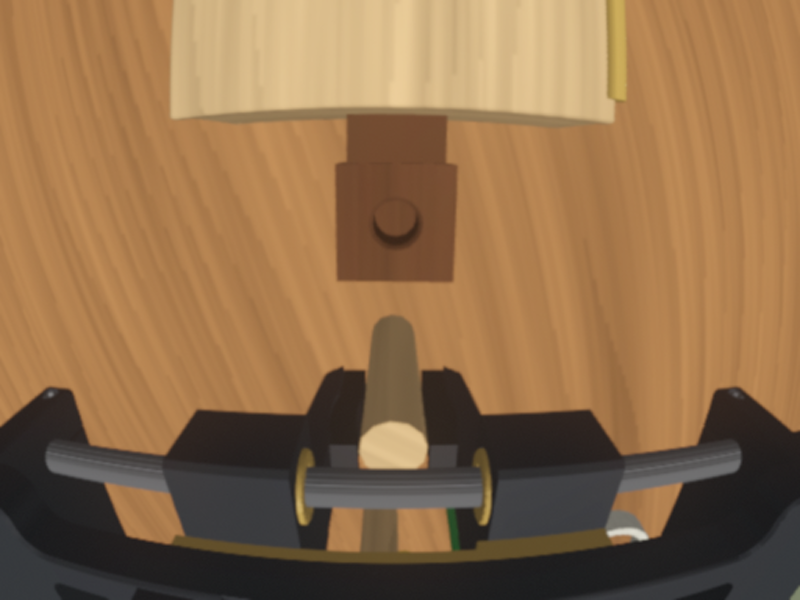

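The wrist view shows the bore mouth at (396,222) in 800x600 pixels, and the held post upright from its top disc (394,447) to its far foot edge (393,316).

```bash
python3 - <<'E'
from h import *; s=load('w3'); k=1.5625
g=cv2.cvtColor(s['color'],cv2.COLOR_RGB2HSV)
print('bore row V',g[120:172:2,253,2].tolist(),'col V',g[142,232:276:2,2].tolist())
for v in(219,222,225): print('bore',onz(s,396.3/k,v/k,.042))
p=s['st']['tool_pos']; Q=R.from_quat(s['st']['eef_rot']).as_matrix()
print('pred top',proj(s,p+Q@[-.025,0,0])*k,'pred foot far edge',proj(s,p+Q@[.065,0,-.01])*k, 'at side',proj(s,p+Q@[.065,-.01,0])*k,proj(s,p+Q@[.065,.01,0])*k)
# lug top corners
for u,v in((336,163),(457,163),(455,282),(337,282)): print(onz(s,u/k,v/k,.042).round(4))
E
```

```text
bore row V [114, 114, 113, 107, 109, 114, 114, 114, 114, 114, 114, 114, 114, 114, 114, 101, 64, 60, 67, 87, 107, 115, 116, 116, 116, 116] col V [112, 112, 105, 90, 81, 113, 114, 114, 113, 113, 113, 114, 111, 111, 111, 112, 104, 69, 83, 103, 117, 117]
bore [ 0.58096335 -0.08671396  0.042     ]
bore [ 0.58054396 -0.08815666  0.042     ]
bore [ 0.5801238  -0.08960214  0.042     ]
pred top [393.72565067 456.11783951] pred foot far edge [393.56938992 316.83194447] at side [371.98020457 337.04611453] [415.11976449 337.06854229]
[ 0.5607 -0.0516  0.042 ]
[ 0.6171 -0.068   0.042 ]
[ 0.6009 -0.1261  0.042 ]
[ 0.5428 -0.1092  0.042 ]
```

>>> {"name": "drive_tool", "arguments": {"deltas": [[[0,0,0],[0,0.07,-2.4],1],[[0,0,0],[0,0.06,-2.45],1],[[0,0,0],[0.5,0,0],1],[[0,0,0],[1,0,0],1],[[0,0,0],[1,0,0],1],[[0,0,0],[0,0,0],1],[[0,0,0],[0,0,0],1]]}}

```text
clock: 6.1
tool_pos: [0.5793, -0.0899, 0.1101]
eef_rot: [-0.565, -0.424, 0.567, -0.424]
contact_force: [-0.2, 0.0, 0.1]
opening: 0.221
```

>>> {"name": "drive_tool", "arguments": {"deltas": [[[0,0,0],[0.4,0,0],1],[[0,0,0],[0.4,0,0],1],[[0,0,0],[0.4,0,0],1],[[0,0,0],[0,0,0],1],[[0,0,0],[0,0,0],1]]}}

```text
clock: 6.52
tool_pos: [0.5802, -0.0886, 0.0987]
eef_rot: [-0.565, -0.425, 0.566, -0.424]
contact_force: [-0.0, 0.1, -0.7]
opening: 0.222
```

```bash
python3 go.py .5804 -.0888 .077 -16.3; python3 - <<'E'
from h import *; from plant import r
s=snap(r,'wrist','w4'); b=snap(r,'side','s4')
cv2.imwrite('pics/w4b.png',np.hstack([cv2.resize(s['color'][90:320,170:340],(400,541),interpolation=2),cv2.resize(b['color'][190:270,240:300],(400,541),interpolation=2)])[:,:,::-1])
E
```

```text
tool x,y,z cols
 [[-0.001  0.96  -0.279]
 [ 0.    -0.279 -0.96 ]
 [-1.    -0.001 -0.   ]]
t 6.5167 p [ 0.5802 -0.0886  0.0987] q [ 0.01  0.86  0.11  1.81 -0.18  0.49 -0.04] F [-0.   0.1 -0.7] open 19.6
0 [ 0.12 -0.    0.03] [2.17 0.03 0.02]
180 [-1.7988e+02 -5.0000e-02 -0.0000e+00] [2.17 0.03 0.02]
```

View pics/w4b.png

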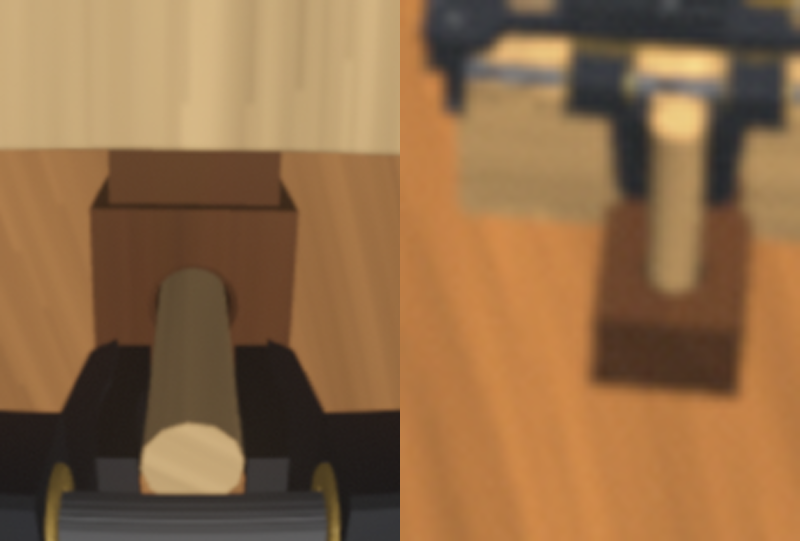

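The wrist crop shows the foot inside the bore, with dark gaps at both sides, and no force felt. I carry on down.

>>> {"name": "drive_tool", "arguments": {"deltas": [[[0,0,0],[0.5,0,0],1],[[0,0,0],[0.5,0,0],1],[[0,0,0],[0.5,0,0],1],[[0,0,0],[0.4,0,0],1],[[0,0,0],[0.2,0,0],1],[[0,0,0],[0.1,0,0],1],[[0,0,0],[0,0,0],1],[[0,0,0],[0,0,0],1]]}}

```text
clock: 7.28
tool_pos: [0.5802, -0.0885, 0.0773]
eef_rot: [-0.565, -0.425, 0.565, -0.425]
contact_force: [-1.0, -0.1, 4.8]
opening: 0.224
```

Contact is 4.8 N at TCP z 0.077, exactly where the floor should stop it. I release and rise.

>>> {"name": "drive_tool", "arguments": {"deltas": [[[0,0,0],[-0.1,0,0],4.5],[[0,0,0],[0,0,0],4.5],[[0,0,0],[0,0,0],4.5],[[0,0,0],[0,0,0],4.5],[[0,0,0],[-1,0,0],4.5],[[0,0,0],[-2.5,0,0],4.5],[[0,0,0],[-3.5,0,0],4.5],[[0,0,0],[-3.5,0,0],4.5],[[0,0,0],[-3,0,0],5],[[0,0,0],[0,0,0],5],[[0,0,0],[0,0,0],5]]}}

```text
clock: 8.2
tool_pos: [0.5816, -0.0888, 0.2154]
eef_rot: [0.567, 0.424, -0.564, 0.426]
contact_force: [-0.1, 0.7, -0.8]
opening: 0.567
```

```bash
python3 go.py .4979 .1281 .20 73.7; python3 - <<'E'
from h import *; from plant import r
s=snap(r,'wrist','w5'); b=snap(r,'side','s5')
cv2.imwrite('pics/w5b.png',np.hstack([cv2.resize(s['color'][110:280,170:340],(400,400),interpolation=2),cv2.resize(b['color'][180:270,230:320],(400,400),interpolation=2)])[:,:,::-1])
t=load('top0'); print('mug',onz(t,223/1.5625,345/1.5625,.09),'jar',onz(t,275/1.5625,380/1.5625,.075))
p=np.array([.5804,-.0888]); 
for n,q in(('w',s),('s',b)): print(n,proj(q,[*p,.102]),proj(q,[*p,.042]))
E
```

```text
tool x,y,z cols
 [[ 0.005  0.96  -0.279]
 [-0.    -0.279 -0.96 ]
 [-1.     0.005 -0.001]]
t 8.2 p [ 0.5816 -0.0888  0.2154] q [-0.02  0.68  0.16  1.73 -0.15  0.73 -0.07] F [-0.1  0.7 -0.8] open 49.9
0 [-89.88   0.17  -0.25] [  1.49 -14.09 -18.49]
180 [90.12 -0.25 -0.17] [  1.49 -14.09 -18.49]
mug [0.40850797 0.40428661 0.09      ] jar [0.33673972 0.29646785 0.075     ]
w [249.98309193 194.95407603] [250.02503247 177.06432002]
s [281.33903402 212.71797425] [280.77523064 228.06645676]
```

View pics/w5b.png

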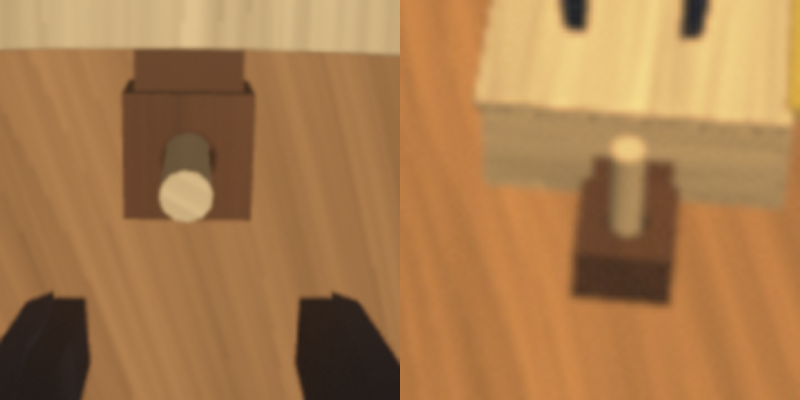

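The post stands home: its top is at (249,193), against (250,195) predicted for 60 mm out, and it is upright in both views. Next I go to the knob.

>>> {"name": "drive_tool", "arguments": {"deltas": [[[0,0,0],[0,-2.35,-3.1],5],[[0,0,0],[0,-2.35,-3.1],5],[[-6,0,0],[0,-2.35,-3.1],5],[[-7,0,0],[0,-2.0,-3.3],5],[[-7,0,0],[0,-1.6,-3.5],5],[[-7,0,0],[0,-1.2,-3.7],5],[[-7,0,0],[0,0,0],5],[[-7,0,0],[0,0,0],5],[[-7,0,0],[0,0,0],5],[[-7,0,0],[0,0,0],5],[[-7,0,0],[0,0,0],5],[[-7,0,0],[0,0,0],5]]}}

```text
clock: 9.3
tool_pos: [0.4951, 0.1281, 0.2115]
eef_rot: [0.223, 0.672, -0.224, 0.67]
contact_force: [-0.8, 0.1, 0.3]
opening: 0.571
```

>>> {"name": "drive_tool", "arguments": {"deltas": [[[-7,0,0],[0,0,0],5],[[-7,0,0],[0,0,0],5],[[-7,0,0],[0,0,0],5],[[0,0,0],[0,0,0],5],[[0,0,0],[0,0,0],5]]}}

```text
clock: 9.72
tool_pos: [0.4955, 0.1281, 0.2119]
eef_rot: [0.101, 0.701, -0.101, 0.699]
contact_force: [0.2, -0.8, 0.0]
opening: 0.568
```

```bash
python3 go.py .4979 .1281 .20 73.7; python3 - <<'E'
from h import *; from plant import r
s=snap(r,'wrist','w6'); print('pred knob',proj(s,[.4979,.1281,.075])*1.5625)
cv2.imwrite('pics/w6b.png',cv2.resize(s['color'],(800,600),interpolation=2)[:,:,::-1])
E
```

```text
tool x,y,z cols
 [[-0.003  0.282  0.959]
 [-0.     0.959 -0.282]
 [-1.    -0.001 -0.002]]
t 9.7167 p [0.4955 0.1281 0.2119] q [-0.17  0.61 -0.27  1.94  0.26  0.63  0.68] F [ 0.2 -0.8  0. ] open 50.0
0 [-0.08 -0.14  0.04] [1.19 0.07 0.23]
180 [1.7992e+02 7.0000e-02 2.2000e-01] [1.19 0.07 0.23]
pred knob [393.08116027 295.46273406]
```

View pics/w6b.png

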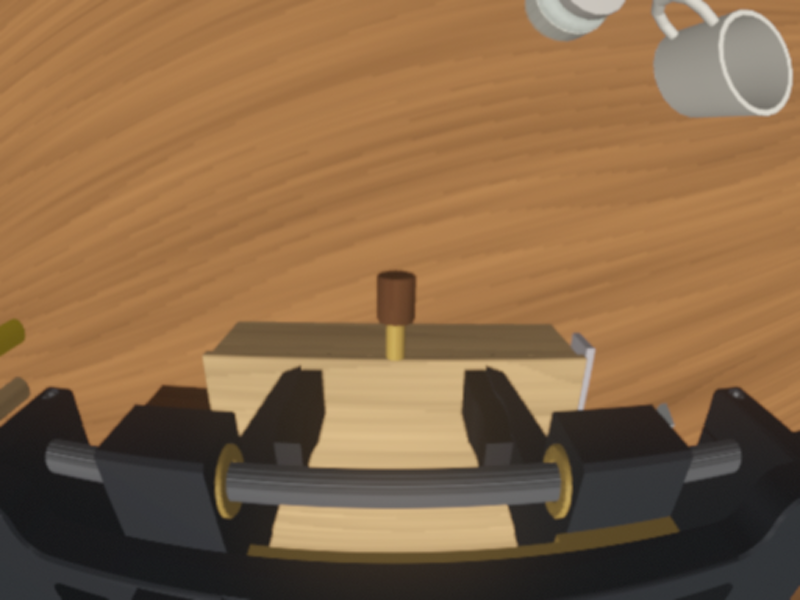

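The wrist view shows the drum centred at (396,298), against (393,295) predicted, so about 2 mm along the jaws. The fingers are clear of the lid edge, the strip and the pointer. I go down and grip.

>>> {"name": "drive_tool", "arguments": {"deltas": [[[0,0,0],[2.5,0.1,0.15],5],[[0,0,0],[3,0.1,0.1],5],[[0,0,0],[3,0,0],5],[[0,0,0],[2.5,0,0],5],[[0,0,0],[2,0,0],5],[[0,0,0],[1.6,0,0],5],[[0,0,0],[0,0,0],5],[[0,0,0],[0,0,0],5],[[0,0,0],[0,0,0],5]]}}

```text
clock: 10.52
tool_pos: [0.4996, 0.1298, 0.0676]
eef_rot: [0.1, 0.7, -0.1, 0.7]
contact_force: [-0.5, 0.4, 0.0]
opening: 0.565
```

>>> {"name": "drive_tool", "arguments": {"deltas": [[[0,0,0],[0,0,0],1],[[0,0,0],[0,0,0],1],[[0,0,0],[0,0,0],1],[[0,0,0],[0,0,0],1],[[0,0,0],[0,0,0],1],[[0,0,0],[0,0,0],1]], "force": 40}}

```text
clock: 11.02
tool_pos: [0.4993, 0.1287, 0.0672]
eef_rot: [0.099, 0.7, -0.1, 0.7]
contact_force: [-0.2, -1.3, 2.3]
opening: 0.253
```

```bash
python3 go.py .4979 .1281 .066 73.7
```

```text
tool x,y,z cols
 [[ 0.     0.28   0.96 ]
 [-0.001  0.96  -0.28 ]
 [-1.    -0.001  0.   ]]
t 11.0167 p [0.4993 0.1287 0.0672] q [-0.26  0.86 -0.13  2.02  0.37  0.28  0.59] F [-0.2 -1.3  2.3] open 22.3
0 [0.07 0.02 0.05] [ 0.12 -0.1  -0.12]
180 [-1.7993e+02 -9.0000e-02  3.0000e-02] [ 0.12 -0.1  -0.12]
```

>>> {"name": "drive_tool", "arguments": {"deltas": [[[0,2,0],[-0.82,0,-0.01],1],[[0,2,0],[-0.82,0,-0.01],1],[[0,2,0],[-0.82,0,-0.01],1],[[0,2,0],[-0.82,0,-0.01],1],[[0,2,0],[-0.82,0,-0.01],1],[[0,2,0],[-0.82,0,-0.01],1],[[0,0,0],[0,0,0],1],[[0,0,0],[0,0,0],1]]}}

```text
clock: 11.68
tool_pos: [0.5024, 0.1278, 0.1152]
eef_rot: [0.109, 0.769, -0.089, 0.623]
contact_force: [0.1, -2.5, -4.5]
opening: 0.251
```

>>> {"name": "drive_tool", "arguments": {"deltas": [[[0,2,0],[-0.82,0,-0.01],1],[[0,2,0],[-0.82,0,-0.01],1],[[0,2,0],[-0.82,0,-0.01],1],[[0,2,0],[-0.82,0,-0.01],1],[[0,2,0],[-0.82,0,-0.01],1],[[0,2,0],[-0.82,0,-0.01],1],[[0,0,0],[0,0,0],1],[[0,0,0],[0,0,0],1],[[0,0,0],[0,0,0],1],[[0,0,0],[0,0,0],1]]}}

```text
clock: 12.52
tool_pos: [0.515, 0.1239, 0.1622]
eef_rot: [0.117, 0.831, -0.077, 0.539]
contact_force: [-3.6, -4.2, -4.8]
opening: 0.25
```

```bash
python3 - <<'E'
from h import *; from plant import r
a=snap(r,'side','s7'); b=snap(r,'top','t7'); w=snap(r,'wrist','w7'); st=r.get_state()
Q=R.from_quat(st['eef_rot']).as_matrix(); print(Q.round(3),st['tool_pos'],st['contact_force'],st['opening'],st['q'].round(2))
H=np.array([.6323+.095*.9598,.0888-.095*.2807,.075]); g=st['tool_pos']-.008*Q[:,0]; d=g-H; X=np.array([.9598,-.2807,0]); print('grasp pt rel hinge x,z',d@X,d[2],'angle',np.arctan2(d[2],-d@X),'tilt',np.arcsin(-Q[:,0]@X))
cv2.imwrite('pics/v7.png',np.hstack([cv2.resize(a['color'][80:280,210:390],(540,600),interpolation=2),cv2.resize(b['color'][100:200,190:290],(260,260),interpolation=2) if 0 else np.zeros((600,1,3),np.uint8)])[:,:,::-1])
E
```

```text
[[-0.392  0.278  0.877]
 [ 0.111  0.961 -0.255]
 [-0.913 -0.002 -0.407]] [0.51517468 0.12387552 0.16263945] [-3.52259364 -3.96597924 -4.95454238] 0.2544314888308091 [ 0.03  0.89 -0.45  1.59  0.13  1.08  0.88]
grasp pt rel hinge x,z -0.21400596705466912 0.0949462020659866 angle 0.4175703161250804 tilt 0.4193622036635671
```

View pics/v7.png

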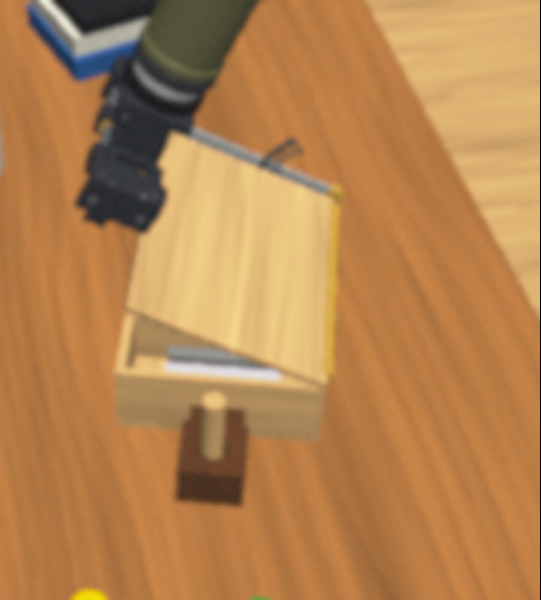

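The side view shows the slim post still home, with the lid raised and its far edge lying almost along the pointer. I now measure both slopes by the same ray method, using the shut lid as the zero check.

```bash
python3 - <<'E'
from h import *
yaw=np.radians(-16.3); X=np.array([np.cos(yaw),np.sin(yaw),0]); Y=np.array([-np.sin(yaw),np.cos(yaw),0]); c3=np.array([.6323,.0888,0])
def slope(s,pts,dy):
    q=[]
    for u,v in pts:
        o,d=ray(s,u,v); p=o+d*((c3+Y*dy-o)@Y)/(d@Y)-c3; q.append((-(p@X-.095),p[2]-.075))
    q=np.array(q); a=np.polyfit(q[:,0],q[:,1],1); return 'slope %.4f icpt %.4f rms %.4f'%(np.arctan(a[0]),a[1],np.std(q[:,1]-np.polyval(a,q[:,0]))), q[[0,-1]].round(3).tolist()
s0,s7=load('side0'),load('s7')
def edge(s,us,v0,k,sgn=1,w=6,mode='V'):
    # strongest vertical step along column near predicted line
    h=cv2.cvtColor(cv2.GaussianBlur(s['color'],(3,3),0),cv2.COLOR_RGB2HSV).astype(float)[:,:,2]; out=[]
    for u in us:
        c=v0+k*(u-us[0]); vs=np.arange(int(c-w),int(c+w)); g=(h[vs+1,u]-h[vs-1,u])*sgn; i=np.argmax(g)
        if 0<i<len(g)-1: i=i+0.5*(g[i-1]-g[i+1])/(g[i-1]-2*g[i]+g[i+1]+1e-9)
        out.append((u,vs[0]+i))
    return np.array(out)
# near lid edge, open (s7 crop scale 3, offset 210,80): (135,315)-(315,380)
e7=edge(s7,np.arange(256,314,4),80+315/3,.36,-1); print('lid open',slope(s7,e7,-.131))
e0=edge(s0,np.arange(252,315,4),100+238/2.3,.03,-1); print('lid shut',slope(s0,e0,-.131))
def ptr(s,us,f):
    h=cv2.cvtColor(s['color'],cv2.COLOR_RGB2HSV).astype(float); out=[]
    for u in us:
        c=f(u); vs=np.arange(int(c-6),int(c+7)); w=np.clip(110-h[vs,u,1],0,None); out.append((u,(w@vs)/w.sum()))
    return np.array(out)
P0=ptr(s0,np.r_[260:290:2,310:318:2],lambda u:100+(39+(2.3*(u-200)-132)*.412)/2.3); print('pointer',slope(s0,P0,.143)); print(e7[[0,-1]],e0[[0,-1]],P0[[0,-1]])
fit=np.polyfit(P0[:,0],P0[:,1],1); print('ptr resid px',(P0[:,1]-np.polyval(fit,P0[:,0])).round(1))
# far (+y) lid edge in s7: boundary pale wood / pointer
E
```

```text
lid open ('slope 0.4449 icpt -0.0062 rms 0.0040', [[0.166, 0.073], [0.015, -0.011]])
lid shut ('slope 0.0087 icpt -0.0020 rms 0.0007', [[0.178, 0.0], [0.016, -0.001]])
pointer ('slope 0.4260 icpt -0.0012 rms 0.0003', [[0.185, 0.083], [0.012, 0.005]])
[[256.  183.5]
 [312.  210. ]] [[252.         202.66      ]
 [312.         207.44117647]] [[260.         118.20319635]
 [316.         142.21718377]]
ptr resid px [-0.   0.1  0.  -0.2 -0.   0.1  0.  -0.1  0.  -0.1 -0.1 -0.1  0.1  0.1
  0.  -0.1  0.   0.2 -0.1]
```

```bash
python3 - <<'E'
from h import *
from plant import r
yaw=np.radians(-16.3); X=np.array([np.cos(yaw),np.sin(yaw),0]); Y=np.array([-np.sin(yaw),np.cos(yaw),0]); c3=np.array([.6323,.0888,0])
s=load('s7'); h=cv2.cvtColor(s['color'],cv2.COLOR_RGB2HSV).astype(float)[:,:,2]
pts=[]
for u in range(256,314,3):
    c=80+312/3+(u-210-127/3)*.359; vs=np.arange(int(c-4),int(c+5)); g=-(h[vs+1,u]-h[vs-1,u]); pts.append((u,vs[np.argmax(g)]))
l=cv2.fitLine(np.float32(pts),cv2.DIST_HUBER,0,.01,.01).ravel(); print('px line',l.round(3))
q=[]
for k in(-25,25):
    o,d=ray(s,*(l[2:]+k*l[:2])); p=o+d*((c3-.131*Y-o)@Y)/(d@Y)-c3; q.append((-(p@X-.095),p[2]-.075))
q=np.array(q); e=q[0]-q[1]; print('lid',np.arctan2(e[1],e[0]),q.round(4))
a=load('side0')['color'].astype(int); b=r.snapshot('side')['color'].astype(int); print('side change near loose posts/tape',np.abs(a-b)[270:384,230:400].max(), 'mug/jar area',np.abs(a-b)[105:165,168:212].max())
st=r.get_state(); print(st['clock'],st['tool_pos'],np.abs(st['qd']).max(),st['opening'])
E
```

```text
px line [  0.934   0.357 279.1   192.8  ]
lid 0.4074513228772164 [[0.1669 0.0715]
 [0.0426 0.0178]]
side change near loose posts/tape 12 mug/jar area 10
12.7167 [0.51519464 0.12385508 0.16265804] 0.0026719050645478168 0.2534692635868887
```

Lid readings are 0.407 (camera) and 0.418 (kinematics), against the pointer at 0.42–0.43. I nudge the lid up about 0.6° and hand in.

>>> {"name": "drive_tool", "arguments": {"deltas": [[[0,0.6,0],[-0.25,0,0],1],[[0,0,0],[0,0,0],1],[[0,0,0],[0,0,0],1],[[0,0,0],[0,0,0],1],[[0,0,0],[0,0,0],1],[[0,0,0],[0,0,0],1]]}}

```text
clock: 13.22
tool_pos: [0.5161, 0.1236, 0.165]
eef_rot: [0.118, 0.833, -0.077, 0.534]
contact_force: [-2.9, -3.8, -4.3]
opening: 0.25
```

```bash
python3 - <<'E'
from plant import r
st=r.get_state(); print(st['tool_pos'],st['contact_force'],st['opening'],abs(st['qd']).max()); print(r.finish_job())
E
```

```text
[0.51613641 0.1235855  0.16501338] [-2.88151398 -3.83264736 -4.27025225] 0.25022054012565087 0.0016433123910255675
the job is handed in; nothing more can be done
None
```

The slim post is home in the bore and let go, and I handed the job in at about 13.2 s with the knob gripped (40 N set) and the lid held at the pointer. `finish_job` reports no verdict, so the checks below are my own.

- **Post in the bore:** it met the bore floor with about 5 N at the expected height before I let go. The wrist view then showed its top about 1–2 px from where 60 mm out should be. It was still standing there in the side view after the lift.
- **Lid against pointer:** the pointer measured 0.42–0.43 rad. Before the last nudge the lid read 0.407 by camera and 0.418 by arm kinematics, a disagreement of about 0.01 rad. After the nudge it should stand at about 0.42–0.43, inside the 0.07 limit, but I did not measure it again.
- **Holding still:** the arm was at rest at hand-in, with about 6 N on the wrist.
- **Bystanders:** before the nudge, the side picture matched the first one around the thick post, look-alikes and tape, and around the mug and jar. I did not measure the pointer again after the lift, but nothing came near it.
- **Camera disagreement:** the fixed cameras placed things about 3–5 mm off the wrist camera, consistently. I used the wrist readings for the close work.

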